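# Caliper check and sorting of a turned shaft

## Robot

A 6-joint arm with a two-finger parallel gripper is mounted at the origin on the work surface. World frame = base frame: x ahead of the robot, y to its left, z up, the work surface at z = 0. Lengths are in m, angles in rad, forces in N, time in s.
With the tool pointing down it reaches from about 0.375 to 0.9 m from the base axis. Payload 3.1 kg.
Tool frame: the origin (TCP) lies midway between the tips of the shut fingers; the grasp point (between the pads) lies 19 mm behind it (manip.hold_point_z is the distance from the TCP to the grasp point, in m); z points along the fingers, y is the direction in which the jaws open and shut (so a half turn about z gives the same grasp; the last joint's range is limited). The gripper opens to 85 mm and grips with 20 to 120 N. Pads are 22 mm wide; open, the fingers measure 114 mm over their backs; the gripper's body (76 mm by 85 mm) begins 54 mm behind the grasp point. The pads swing forward as they close: fully open they stand 13 mm farther back than shut.
Start: joints at [1.016, 0.527, 1.433, -0, 1.181, -0.178], TCP at [0.23, 0.581, 0.231] pointing down, gripper open.
Joint ranges: [-3.08, 3.08], [-0.75, 2.2], [0.22, 2.44], [-1.43, 4.57], [0, 2.65], [-2.85, 2.85]. Speed limits (rad/s): [2.79, 2.79, 3.14, 3.14, 3.14, 3.14].

## Interface

Orientations are given as a unit quaternion [x, y, z, w].
In Python, from station import manip gives the robot as it stands.
- The arm moves only by the tool drive_tool, never from a script. Its argument "motion" is one flat list of numbers, 7 for each row, row after row: the shift along the tool's x, y, z in mm, then the turn, a rotation vector about the tool's x, y, z in degrees, then the finger opening in mm, from 0 to 85.4. A call has 1 to 8 rows; each row is the pose to reach, as a shift and turn from the pose measured when the call began, along the tool's axes at that moment; what a row does not reach only later rows make up. A row lasts 1/8 s, in which the tool goes at most 62.5 mm and 10.7 degrees, less where a joint would pass 70% of its speed; a pose out of reach is approached as far as the arm can. A call with a gripper value outside its range is refused whole. The fingers move at their own pace and stop on an object; "force" is the grip in N (left out, the last holds). Time passes only in rows, so rows that repeat a pose let the fingers close. It gives the time, the measured TCP pose, the force and the opening at its end, in the units of the state.
- manip.sense(): the state, without advancing time (a new reading comes with each control period).
- manip.snapshot(name): name is "scene" or "top" or "wrist"; returns a dict with "color" (384x512x3 uint8, red, green, blue), "fx", "fy", "cx", "cy" (pixels), "k1" (the pictures are not rectified: a ray, as slopes to the right and down, at radius r is drawn at 1 + k1 r^2 times it, then the intrinsics apply), "view" (4x4, takes a point from world to camera coordinates). Camera axes: x right, y up, looking along -z (the intrinsics and any distortion apply to the point x, -y, -z); pixel columns grow to the right and rows downward; lengths in m; the calibration is good to about 2 mm. A picture is of the moment at which its call begins. There is no depth.
- manip.sign_off(): hands the job in, once; it reports no verdict.
The state is a dict: "t": time; "q": joint angles; "qd": joint speeds; "tau": joint torques, N m; "tcp_pos": TCP position; "tool_rot": TCP orientation; "force": force on the tool from outside, world axes, zero at the start; "ft_torque": the same for the moment, N m; "finger_gap": opening from 0.0 (shut) to 1.0 (fully open).
Only numpy, scipy, OpenCV 4.12 (cv2) and the standard library are available. Lean on these libraries where they do the work, as an engineer would, in place of code of your own. Each camera call takes 0.05 s, during which the arm holds its last target.

## Task

Two shaft sizes, 30 mm and 34 mm, have got mixed: take the shaft waiting in the black tray, stand it on the granite plate between the caliper's open jaws, let go, and slide the moving jaw gently shut by its thumb piece until both jaws bear firmly on the shaft, holding it there about a second to take the reading. Then open the jaws again at least 10 mm clear of it, and set the shaft upright in the blue bin if it measures 30 mm or in the red bin if it measures 34 mm, leaving the jaws open. Set the shaft down, do not drop it, and leave the other shaft, the jar, the tape and the screwdriver alone.

Things in the scene. Friction and masses are not known exactly. Their poses are not given: they have to be found in the camera images.
- station: caliper station, fixed: dark granite plate (x -45 to 75 mm, y -60 to 210 mm, top face at z = 10 mm) with a 150 mm digital caliper clamped level over it, jaws pointing to -x, beam along y (x 31 to 49 mm). Origin at bench level under the fixed jaw's measuring face, mid-jaw. A shaft to be measured stands on the plate with its axis at x = 0, between the jaw faces
- fixed_jaw: fixed caliper jaw, bright steel, 6 mm thick (z 31 to 37 mm over the bench); origin on its measuring face, which looks to the station's +y, at station x = 0, y = 0, z = 34 mm. The jaw reaches from the beam to station x = -21 mm and lies at y -16 to 0. Axes as the station's. The clamp beside it is 52 mm high
- moving_jaw: moving caliper jaw, bright steel, like the fixed one but facing it (its face looks to the station's -y), carried by the slider; origin on its measuring face at station x = 0, y = jaw opening, z = 34 mm. The slider body behind it is at station x 24 to 56 mm, 58 mm long in y, 44 mm high
- slider (a joint): caliper slider, m: the jaw opening, which is the caliper reading (0 shut, 0.085 at its stop); grows towards the station's +y. Starts 0.052 to 0.075. About 0.8 N friction; stays where it is left. The moving jaw pushes a shaft it meets over the plate up to the fixed jaw (1 to 5 N)
- thumb (a joint): spring travel of the thumb piece, m: how far it has been pushed towards the station's -y (closing) relative to the slider; 0 at rest, 0.010 at its stop. The spring pushes with 1.2 N at 0, rising 1.2 N per mm to 13.2 N at the stop, past which the jaw force rises steeply. Pulled to +y the thumb piece takes the slider along rigidly
- thumb_grip (a point): centre of the black ribbed thumb piece that drives the slider: 24 mm (station x) by 26 mm (y) by 24 mm high (z 25 to 49 mm over the bench), to be pinched from above across station x. At rest it lies at station x = 40 mm, y = jaw opening + 83 mm, z = 37 mm; axes as the station's
- shaft_a_mid (a point): one of two look-alike steel shafts standing upright, 90 mm tall, about 350 g: lower journal 45 mm tall, 30 mm in diameter on one shaft and 34 mm on the other (which is which is not told: measure); upper neck 18 mm in diameter, 45 mm tall, to grip. Point on its axis half-way up, at the shoulder; z up. One stands in the in-tray (check this one), the other on the aluminium plate (leave it)
- shaft_b_mid (a point): one of two look-alike steel shafts standing upright, 90 mm tall, about 350 g: lower journal 45 mm tall, 30 mm in diameter on one shaft and 34 mm on the other (which is which is not told: measure); upper neck 18 mm in diameter, 45 mm tall, to grip. Point on its axis half-way up, at the shoulder; z up. One stands in the in-tray (check this one), the other on the aluminium plate (leave it)
- in_tray: black plastic in-tray, fixed, 110 mm square, floor 6 mm thick, rim 20 mm high. Origin under its centre on the bench
- kit_plate: aluminium plate, fixed, 110 mm square, 6 mm thick, with a bolt head in each corner, holding the shaft that is to be left alone. Origin under its centre on the bench
- bin_blue: open plastic picking bin, blue, for 30 mm shafts, fixed, 115 mm (x) by 105 mm (y), back and sides 60 mm high, front wall on the -x side 30 mm high, walls 4 mm, floor 4 mm thick. Origin under its centre on the bench
- bin_red: open plastic picking bin, red, for 34 mm shafts, fixed, 115 mm (x) by 105 mm (y), back and sides 60 mm high, front wall on the -x side 30 mm high, walls 4 mm, floor 4 mm thick. Origin under its centre on the bench
- jar_mid (a point): white plastic jar with grey cap, 44 mm in diameter, 50 mm tall; its centre. Leave alone
- tape_roll: roll of yellow tape lying flat, 64 mm in diameter, 24 mm high; origin under its centre. Leave alone
- screwdriver_grip (a point): handle of a green screwdriver lying on the bench near the robot; leave alone

How it is judged:
By the outcome, as a careful person would: the job done as asked, in the order asked, and still so for the second after the job is handed in, with the robot touching nothing.
It also fails if it takes over 70 s, if anything falls off the work surface, if the arm or the gripper's body presses on something with over 40 N, if the wrist force passes 120 N, or if a joint passes its speed limit or range.

## Working session

There is one attempt and no reset: what is moved stays moved. The work goes in short steps, Python scripts to look and compute and a tool call to move; the robot and the scene stay as the last step left them, time stands still between calls to the robot, and variables do not carry over. Pictures are saved under pics/ and viewed, and the job is handed in when it is done.

Besides the shell and the picture viewer there is one more tool, called after "Request:" as name(argument=value, ...) on one line, values as JSON. drive_tool: Moves the arm, as the interface text tells. Its arguments: {"type":"object","properties":{"motion":{"type":"array","items":{"type":"number"}},"force":{"type":"number"}},"required":["motion"]}

```bash
ls; mkdir -p pics; python3 - <<'E'
from station import manip
import cv2,pickle
d={}
for n in ["scene","top","wrist"]:
    s=manip.snapshot(n); d[n]=s
    cv2.imwrite(f"pics/{n}0.png",s["color"][:,:,::-1])
    print(n,s["fx"],s["fy"],s["cx"],s["cy"],s["k1"]);print(s["view"].round(3))
pickle.dump(d,open("s0.pkl","wb"))
print(manip.sense())
E
```

```text
pics
scene 403.34852581923207 403.34852581923207 258.7987279385685 190.37915729890636 -0.05569617837521803
[[ 0.835  0.551 -0.013 -0.439]
 [-0.299  0.472  0.829  0.109]
 [ 0.463 -0.688  0.559 -1.387]
 [ 0.     0.     0.     1.   ]]
top 461.3142845201263 461.3142845201263 253.96487013959458 187.71343615692516 0.00908701838487305
[[ 0.002 -1.     0.007 -0.026]
 [ 0.998  0.002  0.057 -0.542]
 [-0.057  0.007  0.998 -1.316]
 [ 0.     0.     0.     1.   ]]
wrist 315.00465049949895 315.00465049949895 249.52336519553114 189.2243077446125 -0.03433529767613749
[[ 0.369  0.93  -0.002 -0.624]
 [-0.897  0.355 -0.263  0.034]
 [-0.244  0.099  0.965 -0.38 ]
 [ 0.     0.     0.     1.   ]]
{'t': 0.15, 'q': array([ 1.01551128e+00,  5.28294020e-01,  1.43358793e+00, -1.36502804e-05,
        1.18143261e+00, -1.78521744e-01]), 'qd': array([-0.0005298 , -0.00220791, -0.00268263, -0.00016483,  0.00069836,
       -0.00029773]), 'tau': array([-1.59428805e-04, -4.42747021e+01, -1.78276098e+01, -2.95508007e-04,
        5.59505046e-03, -9.47277329e-06]), 'tcp_pos': array([0.2296405 , 0.5806937 , 0.23053938]), 'tool_rot': array([ 1.87266802e-01,  9.82308711e-01, -8.05916155e-04, -3.02955465e-04]), 'force': array([ 0.77335115,  0.67172775, -0.43114693]), 'ft_torque': array([0.01384349, 0.00589099, 0.00140402]), 'finger_gap': 0.9975935998905987}
```

View pics/scene0.png

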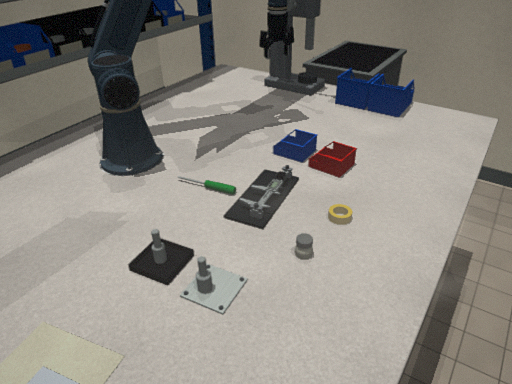

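View pics/top0.png

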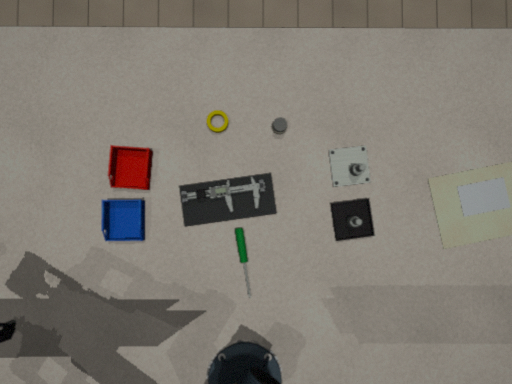

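View pics/wrist0.png

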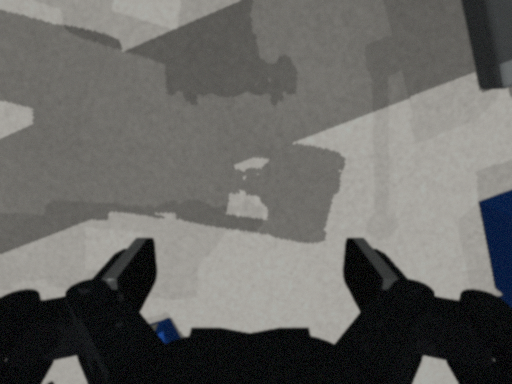

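```bash
cat > h.py <<'E'
import numpy as np,cv2,pickle
def und(s,uv):
    K=np.array([[s["fx"],0,s["cx"]],[0,s["fy"],s["cy"]],[0,0,1.]])
    return cv2.undistortPoints(np.array(uv,float).reshape(-1,1,2),K,np.array([s["k1"],0,0,0,0.])).reshape(-1,2)
def ray(s,uv):
    V=np.array(s["view"]);R,t=V[:3,:3],V[:3,3]
    p=und(s,uv);d=np.c_[p[:,0],-p[:,1],-np.ones(len(p))]@R
    return -R.T@t,d
def onz(s,uv,z):
    o,d=ray(s,uv);return o+d*((z-o[2])/d[:,2:3])
def two(s1,a,s2,b):
    o1,d1=ray(s1,[a]);o2,d2=ray(s2,[b]);d1=d1[0]/np.linalg.norm(d1);d2=d2[0]/np.linalg.norm(d2)
    k=np.linalg.lstsq(np.c_[d1,-d2],o2-o1,rcond=None)[0]
    p,q=o1+k[0]*d1,o2+k[1]*d2
    return (p+q)/2,np.linalg.norm(p-q)
def proj(s,P):
    V=np.array(s["view"]);c=np.atleast_2d(P)@V[:3,:3].T+V[:3,3]
    x=c[:,0]/-c[:,2];y=-c[:,1]/-c[:,2];r=1+s["k1"]*(x*x+y*y)
    return np.c_[s["cx"]+s["fx"]*x*r,s["cy"]+s["fy"]*y*r]
def crop(s,u0,v0,u1,v1,k,fn):
    im=s["color"][v0:v1,u0:u1,::-1]
    cv2.imwrite(fn,cv2.resize(im,None,fx=k,fy=k,interpolation=cv2.INTER_CUBIC))
E
python3 - <<'E'
from h import *
d=pickle.load(open("s0.pkl","rb"))
crop(d["top"],170,160,290,235,6,"pics/c1.png")
crop(d["top"],320,140,390,250,5,"pics/c2.png")
t=d["top"];im=cv2.cvtColor(t["color"],cv2.COLOR_RGB2HSV)
H,S,V=cv2.split(im)
def rect(m,name,z,box):
    mm=np.zeros_like(m);u0,v0,u1,v1=box;mm[v0:v1,u0:u1]=m[v0:v1,u0:u1]
    mm=cv2.morphologyEx(mm,cv2.MORPH_CLOSE,np.ones((7,7),np.uint8))
    c=max(cv2.findContours(mm,cv2.RETR_EXTERNAL,cv2.CHAIN_APPROX_NONE)[0],key=cv2.contourArea)
    r=cv2.minAreaRect(c);b=cv2.boxPoints(r);P=onz(t,b,z)
    print(name,r,"\n",P.round(4)[:,:2],"ctr",P.mean(0).round(4),"sides",np.linalg.norm(P[1]-P[0]),np.linalg.norm(P[2]-P[1]), "ang",np.degrees(np.arctan2(*(P[1]-P[0])[[1,0]])))
dark=((V<80)&1).astype(np.uint8)*255
rect(dark,"station",0.01,(170,160,290,235))
rect(dark,"tray",0.02,(320,190,390,250))
blue=((S>120)&(H>100)&(H<130)).astype(np.uint8)*255
red=((S>120)&((H<8)|(H>172))).astype(np.uint8)*255
rect(blue,"blue",0.06,(90,180,160,260))
rect(red,"red",0.06,(90,130,170,200))
E
```

```text
station ((227.33001708984375, 199.30999755859375), (40.870765686035156, 92.77240753173828), 81.8698959350586) 
 [[ 0.5481  0.1936]
 [ 0.5867 -0.0723]
 [ 0.4695 -0.089 ]
 [ 0.4314  0.1757]] ctr [0.5089 0.052  0.01  ] sides 0.2686761377868139 0.11843424381470112 ang -81.7232336543541
tray ((351.9388732910156, 219.04150390625), (38.52572250366211, 39.38478088378906), 82.40535736083984) 
 [[ 0.4996 -0.2428]
 [ 0.5148 -0.3553]
 [ 0.4055 -0.3684]
 [ 0.3905 -0.2565]] ctr [ 0.4526 -0.3058  0.02  ] sides 0.1134399957346869 0.1100867634967458 ang -82.31687776081863
blue ((122.5, 220.0), (40.0, 41.0), 90.0) 
 [[0.5047 0.3973]
 [0.5049 0.2838]
 [0.3943 0.2821]
 [0.3942 0.395 ]] ctr [0.4495 0.3395 0.06  ] sides 0.11346946811929406 0.11059746032012471 ang -89.90887222805827
red ((129.441162109375, 167.26470947265625), (42.18307876586914, 41.722896575927734), 4.398705005645752) 
 [[0.5424 0.3847]
 [0.6589 0.378 ]
 [0.6501 0.2607]
 [0.5336 0.2679]] ctr [0.5962 0.3228 0.06  ] sides 0.11666708708177709 0.11769196578720116 ang -3.2751706852223426
```

View pics/c1.png

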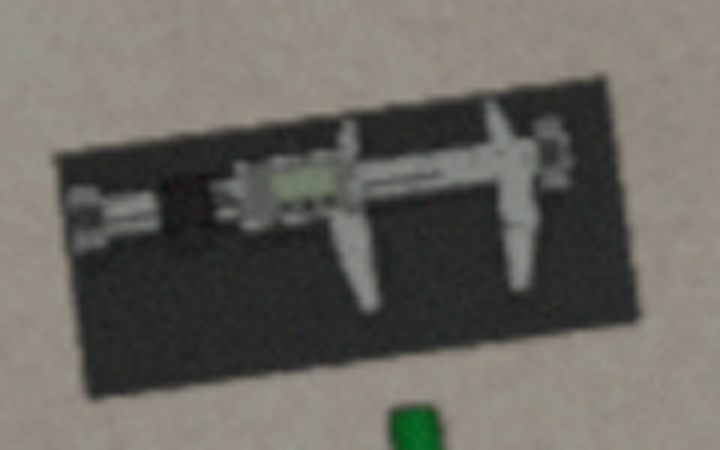

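View pics/c2.png

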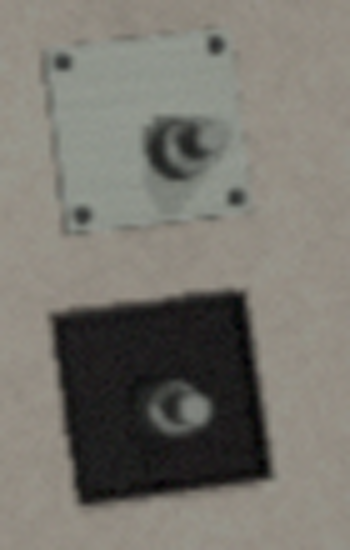

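```bash
cat >> h.py <<'E'
from scipy.spatial.transform import Rotation as Rn
def mv(st,P,yaw):
    """shift (mm) and turn (deg rotvec) in tool axes to reach TCP P, tool down, tool-y at yaw deg (mod 180)"""
    R0=Rn.from_quat(st["tool_rot"])
    best=None
    for y in (yaw,yaw+180):
        c,s_=np.cos(np.radians(y)),np.sin(np.radians(y))
        Yv=np.array([c,s_,0]);Z=np.array([0,0,-1.]);X=np.cross(Yv,Z)
        R1=Rn.from_matrix(np.c_[X,Yv,Z]);rv=np.degrees((R0.inv()*R1).as_rotvec())
        if best is None or np.linalg.norm(rv)<np.linalg.norm(best): best=rv
    return (R0.inv().apply(np.array(P)-st["tcp_pos"])*1000).round(1),best.round(2)
def tooly(st):
    v=Rn.from_quat(st["tool_rot"]).apply([0,1,0]);return np.degrees(np.arctan2(v[1],v[0]))
E
python3 - <<'E'
from h import *
from station import manip
d=pickle.load(open("s0.pkl","rb"));st=manip.sense()
t=d["top"]
for z,uv in((.096,(320+195/5,140+408/5)),(.051,(320+178/5,140+408/5)),(.096,(320+203/5,140+138/5))): print(uv,onz(t,[uv],z))
# station jaw: 
V=d["wrist"]["view"];R=Rn.from_quat(st["tool_rot"])
C=-V[:3,:3].T@V[:3,3]
print("cam in tool",R.inv().apply(C-st["tcp_pos"]),"axis in tool",R.inv().apply(-V[2,:3]),"camx",R.inv().apply(V[0,:3]),"tooly",tooly(st))
crop(d["scene"],120,220,260,320,5,"pics/c3.png")
print(mv(st,[0.48,0.08,0.25],-81.7), mv(st,[0.45,-0.2,0.25],-81.7))
E
```

```text
(359.0, 221.6) [[ 0.44642967 -0.30815301  0.096     ]]
(355.6, 221.6) [[ 0.44567915 -0.30916523  0.051     ]]
(360.6, 167.6) [[ 0.59294202 -0.31418352  0.096     ]]
cam in tool [ 0.06696267  0.00014602 -0.14321187] axis in tool [-2.63500701e-01 -4.23279482e-04  9.64659112e-01] camx [-7.89807939e-04  9.99999663e-01  2.23047076e-04] tooly 68.41336477261675
(array([-417. , -373.5,  -18.9]), array([ -0.09,  -0.04, -29.89])) (array([-492.1, -644.9,  -18.5]), array([ -0.09,  -0.04, -29.89]))
```

View pics/c3.png

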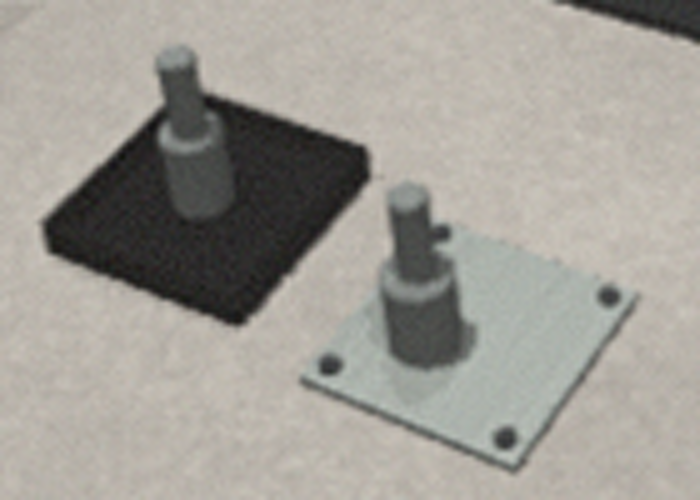

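Request:
drive_tool(motion=[-417,-373,-19,0,0,60,50,-417,-373,-19,0,0,60,50,-417,-373,-19,0,0,60,50,-417,-373,-19,0,0,60,50,-417,-373,-19,0,0,60,50,-417,-373,-19,0,0,60,50,-417,-373,-19,0,0,60,50,-417,-373,-19,0,0,60,50])

```text
t: 1.15
tcp_pos: [0.4539, 0.1322, 0.2481]
tool_rot: [0.653, 0.757, -0.001, 0.0]
force: [1.7, 0.3, 0.6]
finger_gap: 0.589
```

```bash
python3 - <<'E'
from h import *
from station import manip
s=manip.snapshot("wrist");pickle.dump(s,open("w1.pkl","wb"))
cv2.imwrite("pics/w1.png",s["color"][:,:,::-1])
st=manip.sense();print(st["tcp_pos"],tooly(st),mv(st,[0.446,-0.24,0.25],8.26),mv(st,[0.446,-0.3085,0.15],8.26),mv(st,[0.446,-0.3085,0.06],8.26))
E
```

```text
[0.4589599  0.1256656  0.24864844] 8.12574582749456 (array([-360.2,  -64.5,    1.1]), array([ 0.22,  0.43, -0.14])) (array([-427.2,  -74.6,  101.5]), array([ 0.22,  0.43, -0.14])) (array([-426.6,  -74.9,  191.5]), array([ 0.22,  0.43, -0.14]))
```

View pics/w1.png

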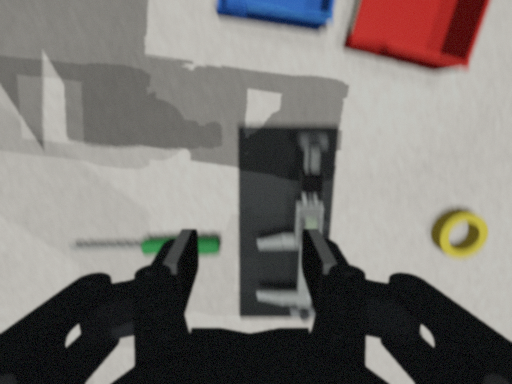

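```bash
python3 - <<'E'
from h import *
s=pickle.load(open("w1.pkl","rb"))
crop(s,230,120,345,325,3,"pics/w1c.png")
for n,uv in dict(tl=(239,127),tr=(337,127),bl=(240,317)).items(): print(n,onz(s,[uv],.01))
E
```

```text
tl [[0.43531258 0.16931551 0.01      ]]
tr [[0.55112517 0.18654408 0.01      ]]
bl [[ 0.47292475 -0.09346363  0.01      ]]
```

View pics/w1c.png

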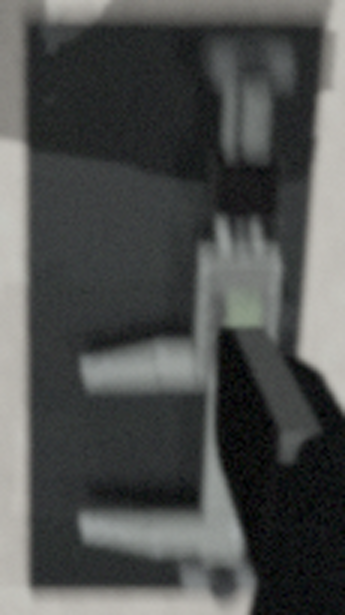

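Request:
drive_tool(motion=[-427,-74,20,0.2,0.4,0,50,-427,-74,20,0.2,0.4,0,50,-427,-74,20,0.2,0.4,0,50,-427,-74,20,0.2,0.4,0,50,-427,-74,20,0.2,0.4,0,50,-427,-74,20,0.2,0.4,0,50,-427,-74,20,0.2,0.4,0,50,-427,-74,20,0.2,0.4,0,50])

```text
t: 2.2
tcp_pos: [0.4462, -0.3121, 0.2312]
tool_rot: [0.657, 0.754, -0.0, 0.001]
force: [-0.2, 0.1, 0.4]
finger_gap: 0.582
```

```bash
python3 - <<'E'
from h import *
from station import manip
st=manip.sense();print(abs(st["qd"]).max())
s=manip.snapshot("wrist");pickle.dump(s,open("w2.pkl","wb"))
cv2.imwrite("pics/w2.png",s["color"][:,:,::-1])
st=manip.sense();print(st["tcp_pos"],tooly(st))
print(proj(s,[[.446,-.3085,.096],[.446,-.3085,.051],[.446,-.3085,.006]]))
E
```

```text
0.05725955654685668
[ 0.44584974 -0.30984723  0.23093683] 7.917604328504579
[[249.88818007 175.29307101]
 [249.82159445 165.64439354]
 [249.77053621 158.2486499 ]]
```

View pics/w2.png

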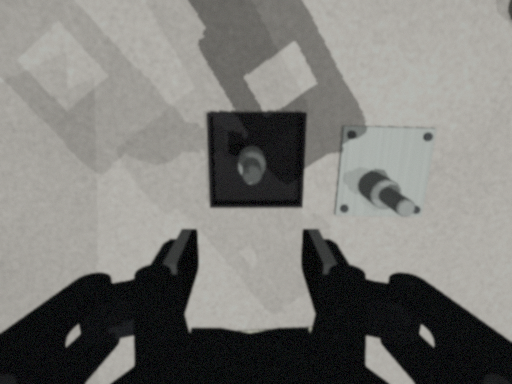

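```bash
python3 - <<'E'
from h import *
s=pickle.load(open("w2.pkl","rb"))
crop(s,200,100,315,215,5,"pics/w2c.png")
E
```

```text
(no output)
```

View pics/w2c.png

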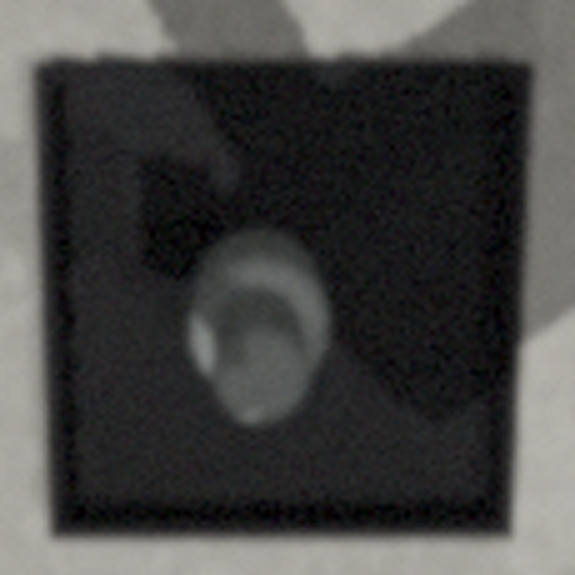

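```bash
python3 - <<'E'
from h import *
from station import manip
s=pickle.load(open("w2.pkl","rb"))
print(onz(s,[(252.6,175.6)],.096),onz(s,[(252,165)],.051))
st=manip.sense();print(st["tcp_pos"],mv(st,[0.448,-0.3085,0.058],8.26))
E
```

```text
[[ 0.44847267 -0.30844973  0.096     ]] [[ 0.44815819 -0.30751527  0.051     ]]
[ 0.44584974 -0.30984723  0.23093683] (array([  1.1,   2.3, 172.9]), array([ 0.01,  0.01, -0.34]))
```

Request:
drive_tool(motion=[1,2,60,0,0,-0.3,50,1,2,115,0,0,-0.3,50,1,2,150,0,0,-0.3,50,1,2,173,0,0,-0.3,50,1,2,173,0,0,-0.3,50,1,2,173,0,0,-0.3,10,1,2,173,0,0,-0.3,10,1,2,173,0,0,-0.3,10], force=50)

```text
t: 3.25
tcp_pos: [0.4484, -0.3088, 0.0594]
tool_rot: [0.655, 0.756, 0.0, 0.001]
force: [-0.0, 0.8, 5.7]
finger_gap: 0.196
```

```bash
python3 - <<'E'
from h import *
from station import manip
st=manip.sense();print(st["tcp_pos"],st["force"],st["finger_gap"]*85.4,st["finger_gap"])
s=manip.snapshot("wrist");cv2.imwrite("pics/w3.png",s["color"][:,:,::-1])
E
```

```text
[ 0.44839413 -0.30883894  0.05941123] [-0.03470461  0.82978738  5.72529543] 16.744682795534995 0.19607356903436762
```

View pics/w3.png

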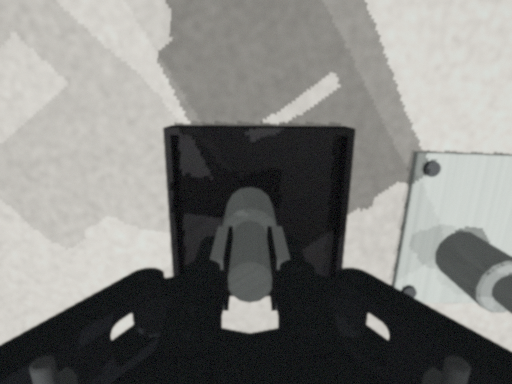

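Request:
drive_tool(motion=[0,0,-30,0,0,0,10,0,0,-90,0,0,0,10,60,5,-112,0,0,0,10,120,10,-112,0,0,0,10,180,30,-112,0,0,0,10,240,60,-112,0,0,0,10,285,90,-112,0,0,0,10,312,96,-112,0,0,0,10])

```text
t: 4.3
tcp_pos: [0.4998, 0.0164, 0.1712]
tool_rot: [0.654, 0.757, 0.001, 0.002]
force: [-0.5, -0.7, -3.3]
finger_gap: 0.195
```

```bash
python3 - <<'E'
from h import *
from station import manip
d={}
for n in ["wrist","top","scene"]:
    s=manip.snapshot(n); d[n]=s
    cv2.imwrite(f"pics/{n}4.png",s["color"][:,:,::-1])
pickle.dump(d,open("s4.pkl","wb"))
st=manip.sense();print(st["tcp_pos"],tooly(st),st["force"],st["finger_gap"])
crop(d["top"],170,150,300,235,6,"pics/c4.png")
E
```

```text
[0.49792478 0.01520516 0.17081957] 8.391669611982246 [ 0.48146582 -0.9991528  -3.12860756] 0.1970985435279467
```

View pics/wrist4.png

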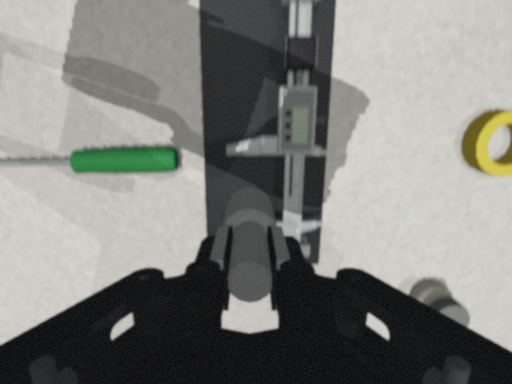

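View pics/scene4.png

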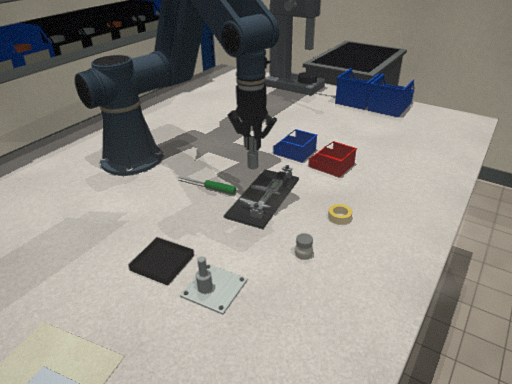

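```bash
python3 - <<'E'
from h import *
from station import manip
s=manip.snapshot("wrist");pickle.dump(s,open("w5.pkl","wb"))
crop(s,195,0,345,140,5,"pics/w5a.png")
crop(s,195,120,345,270,5,"pics/w5b.png")
st=manip.sense();print(st["tcp_pos"],tooly(st),abs(st["qd"]).max())
E
```

```text
[0.49810818 0.01408684 0.17087103] 8.294514332783304 0.03262459499234197
```

View pics/w5a.png

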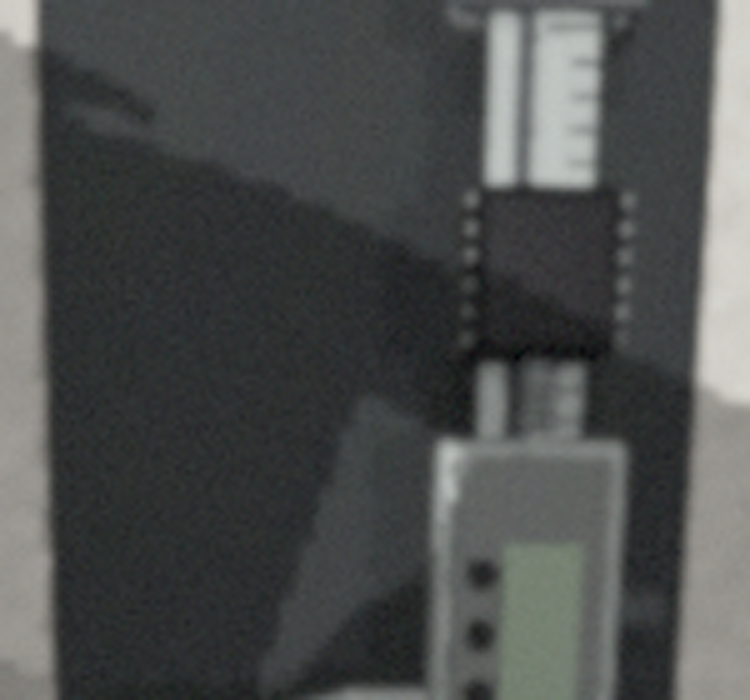

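View pics/w5b.png

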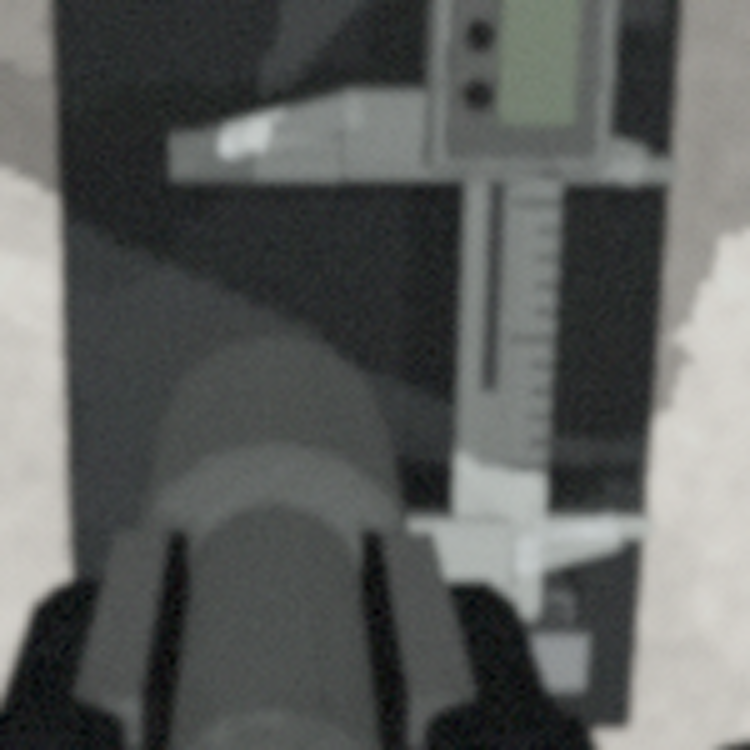

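```bash
python3 - <<'E'
from h import *
s=pickle.load(open("w5.pkl","rb"))
A=lambda u,v:(195+u/5,v/5); B=lambda u,v:(195+u/5,120+v/5)
L=onz(s,[A(40,50),A(50,480),B(68,240),B(78,560)],.01);Rr=onz(s,[A(715,30),A(690,450),B(645,480)],.01)
c=onz(s,[B(628,722)],.01)[0]
for P in(L,Rr):
    d=P[-1]-P[0];print(P[:,:2].round(4).tolist(),"yaw",np.degrees(np.arctan2(d[0],-d[1])))
J=onz(s,[B(170,184),B(460,184)],.037);F=onz(s,[B(408,529),B(645,529)],.037)
d=J[1]-J[0];print("jaw",J[:,:2],np.degrees(np.arctan2(d[1],d[0])));d=F[1]-F[0];print("fix",F[:,:2],np.degrees(np.arctan2(d[1],d[0])))
th=onz(s,[A(546,273),A(478,188),A(614,188),A(478,358),A(614,358)],.049);print("thumb",th[:,:2])
C=np.radians(8.3);R=np.array([[np.cos(C),-np.sin(C)],[np.sin(C),np.cos(C)]])
o=np.array([.5048,-.0244])
loc=lambda P:((np.atleast_2d(P)[:,:2]-o)@R*1000).round(1)
for n,P in dict(L=L,R=Rr,cBR=c,J=J,F=F,th=th).items(): print(n,loc(P).tolist())
E
```

```text
[[0.4363, 0.1539], [0.4462, 0.0818], [0.4572, 0.0145], [0.4668, -0.0527]] yaw 8.391395234199713
[[0.5526, 0.1745], [0.5629, 0.1045], [0.58, -0.0182]] yaw 8.10839545787715
jaw [[0.47675652 0.03316988]
 [0.52769645 0.04065337]] 8.357441018750313
fix [[ 0.52956924 -0.02541085]
 [ 0.57392693 -0.01896615]] 8.266622867107847
thumb [[0.52521962 0.12438446]
 [0.51246183 0.13500992]
 [0.53339219 0.13819831]
 [0.51686653 0.11028825]
 [0.53830605 0.11352814]]
L [[-42.0, 186.3], [-42.6, 113.5], [-41.5, 45.4], [-41.7, -22.5]]
R [[76.0, 189.9], [76.0, 119.1], [75.3, -4.7]]
cBR [[75.3, -60.1]]
J [[-19.4, 61.0], [32.0, 61.1]]
F [[24.4, -4.6], [69.2, -4.6]]
th [[41.7, 144.3], [30.6, 156.6], [51.8, 156.8], [31.4, 131.5], [53.1, 131.6]]
```

```bash
python3 - <<'E'
from h import *
from station import manip
st=manip.sense()
print(st["tcp_pos"],mv(st,[.5028,-.0004,.1708],8.3),mv(st,[.5028,-.0004,.067],8.3))
E
```

```text
[0.49810818 0.01408684 0.17087103] (array([-15. ,   2.6,   0.1]), array([ 0.06,  0.12, -0.01])) (array([-14.8,   2.4, 103.9]), array([ 0.06,  0.12, -0.01]))
```

Request:
drive_tool(motion=[-15,2.5,0,0.1,0.1,0,10,-15,2.5,0,0.1,0.1,0,10,-15,2.5,25,0.1,0.1,0,10,-15,2.5,55,0.1,0.1,0,10,-15,2.5,80,0.1,0.1,0,10,-15,2.5,97,0.1,0.1,0,10,-15,2.5,102,0.1,0.1,0,10,-15,2.5,102,0.1,0.1,0,10])

```text
t: 5.5
tcp_pos: [0.5031, -0.0012, 0.0689]
tool_rot: [0.655, 0.756, -0.0, -0.0]
force: [-0.4, -0.4, -3.4]
finger_gap: 0.197
```

```bash
python3 - <<'E'
from h import *
from station import manip
s=manip.snapshot("wrist");pickle.dump(s,open("w6.pkl","wb"))
cv2.imwrite("pics/w6.png",s["color"][:,:,::-1])
s=manip.snapshot("scene");crop(s,210,130,310,240,5,"pics/s6.png")
st=manip.sense();print(st["tcp_pos"],tooly(st),st["force"],abs(st["qd"]).max())
E
```

```text
[ 0.50352289 -0.00101909  0.06956249] 8.260598243814028 [ 0.58795712  0.19440582 -3.04426608] 0.005215011090026069
```

View pics/w6.png

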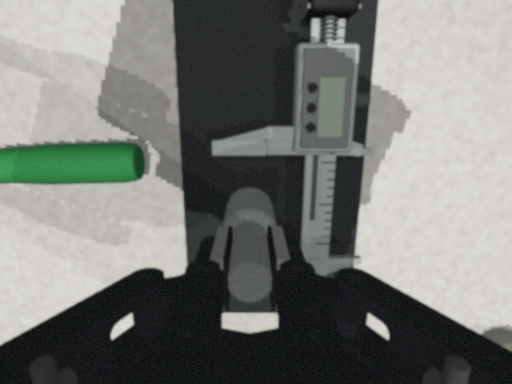

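View pics/s6.png

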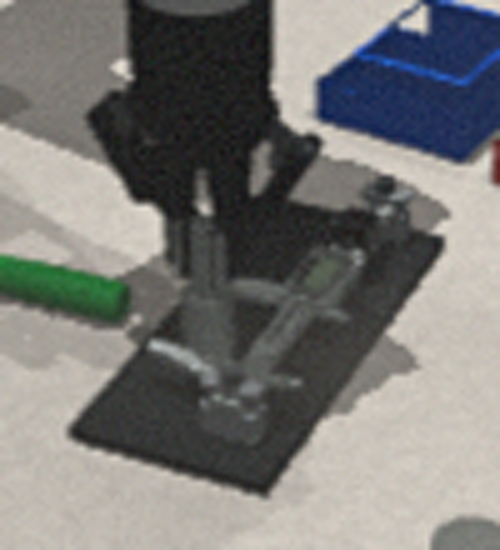

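Request:
drive_tool(motion=[0,0,3,0,0,0,10,0,0,5,0,0,0,10,0,0,6,0,0,0,10,0,0,6,0,0,0,10])

```text
t: 6.1
tcp_pos: [0.5035, -0.0009, 0.0635]
tool_rot: [0.654, 0.756, -0.0, 0.0]
force: [-0.8, 0.2, -3.8]
finger_gap: 0.197
```

Not in contact yet (weight still on the wrist). Go on in half-millimetres.

Request:
drive_tool(motion=[0,0,0.7,0,0,0,10,0,0,1.2,0,0,0,10,0,0,1.2,0,0,0,10])

```text
t: 6.48
tcp_pos: [0.5035, -0.0009, 0.0634]
tool_rot: [0.654, 0.756, 0.0, 0.001]
force: [-1.7, 0.1, 7.0]
finger_gap: 0.196
```

Request:
drive_tool(motion=[0,0,-0.3,0,0,0,10,0,0,-0.3,0,0,0,28,0,0,-0.3,0,0,0,45,0,0,-0.3,0,0,0,45,0,0,-30,0,0,0,45,0,0,-80,0,0,0,45,0,0,-110,0,0,0,45,0,0,-110,0,0,0,45])

```text
t: 7.48
tcp_pos: [0.5051, -0.0011, 0.1756]
tool_rot: [0.654, 0.756, 0.001, 0.003]
force: [0.2, -0.4, -0.6]
finger_gap: 0.525
```

```bash
python3 - <<'E'
from h import *
from station import manip
s=manip.snapshot("wrist");pickle.dump(s,open("w7.pkl","wb"))
cv2.imwrite("pics/w7.png",s["color"][:,:,::-1])
s=manip.snapshot("scene");crop(s,210,130,310,240,5,"pics/s7.png")
st=manip.sense();print(st["t"],st["tcp_pos"],tooly(st),st["force"],abs(st["qd"]).max())
E
```

```text
7.575 [ 0.50296004 -0.00072202  0.1730771 ] 8.28001787332714 [ 0.64568301 -0.39112672 -0.41707803] 0.025629052566319935
```

View pics/w7.png

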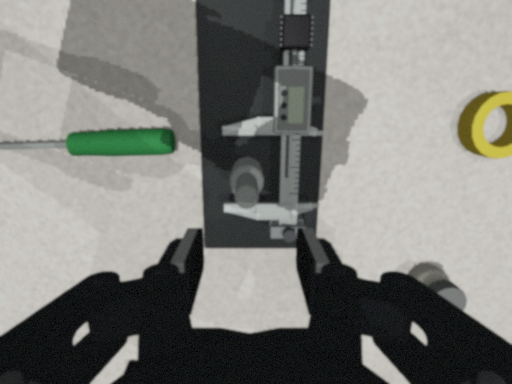

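View pics/s7.png

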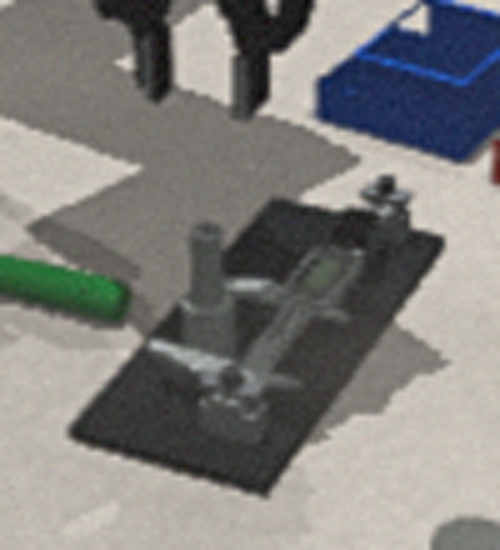

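```bash
python3 - <<'E'
from h import *
from station import manip
s=manip.snapshot("wrist");pickle.dump(s,open("w8.pkl","wb"))
crop(s,210,110,330,250,5,"pics/w8b.png")
crop(s,210,0,330,110,5,"pics/w8a.png")
E
```

```text
(no output)
```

View pics/w8b.png

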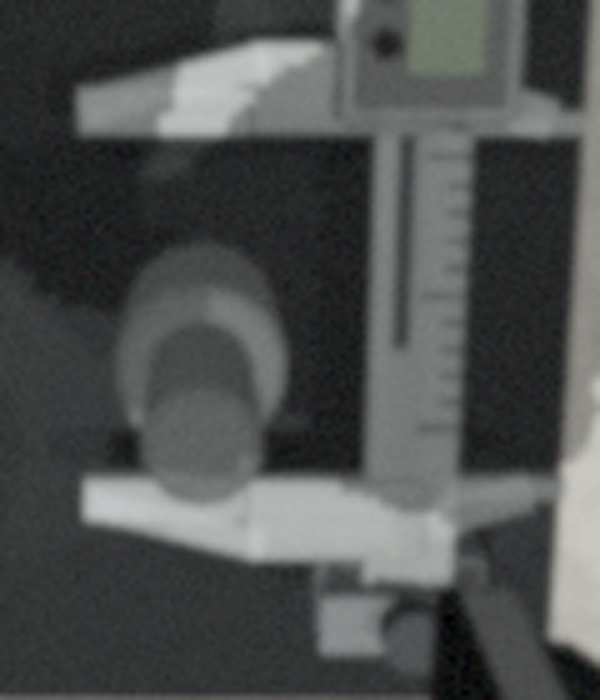

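View pics/w8a.png

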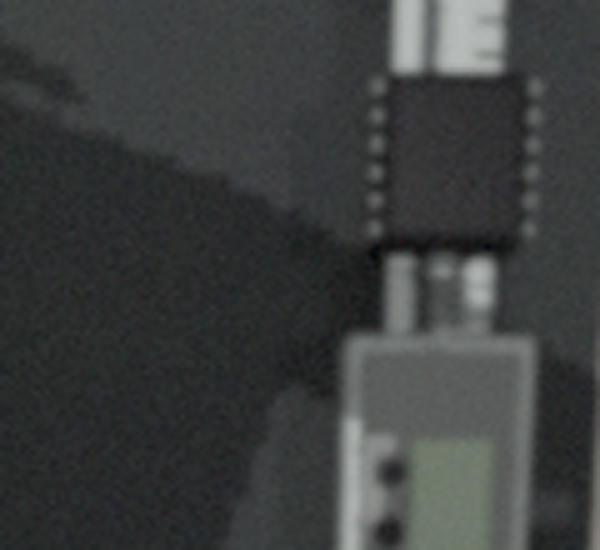

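```bash
python3 - <<'E'
from h import *
from station import manip
s=pickle.load(open("w8.pkl","rb"))
A=lambda u,v:(210+u/5,v/5); B=lambda u,v:(210+u/5,110+v/5)
C=np.radians(8.3);R=np.array([[np.cos(C),-np.sin(C)],[np.sin(C),np.cos(C)]])
o=np.array([.5048,-.0244])
loc=lambda P:((np.atleast_2d(P)[:,:2]-o)@R*1000).round(1).tolist()
print("mov",loc(onz(s,[B(77,136),B(340,136)],.037)))
print("fix z37",loc(onz(s,[B(85,478),B(550,478)],.037)),"z31",loc(onz(s,[B(85,478)],.031)))
print("shaft top",loc(onz(s,[B(203,445)],.1)),"base-back",loc(onz(s,[B(198,242)],.010)))
print("shoulder L/R",loc(onz(s,[B(117,350),B(290,350)],.055)))
T=onz(s,[A(388,76),A(524,76),A(380,246),A(520,246)],.049);print("thumb",loc(T),T.mean(0),loc(T.mean(0)))
st=manip.sense();P=T.mean(0)
for z in(.10,.026): print(z,mv(st,[P[0],P[1],z],8.3))
print(st["tcp_pos"])
E
```

```text
mov [[-19.8, 61.7], [26.6, 61.7]]
fix z37 [[-19.6, -1.6], [67.3, -1.8]] z31 [[-20.0, -3.6]]
shaft top [[2.2, 24.2]] base-back [[1.5, 38.2]]
shoulder L/R [[-12.3, 27.3], [17.2, 27.3]]
thumb [[31.0, 156.7], [52.0, 156.8], [30.4, 132.1], [52.5, 132.2]] [0.52498638 0.12452575 0.049     ] [[41.5, 144.5]]
0.1 (array([120.7,  40.3,  72.4]), array([-0.05,  0.02, -0.02]))
0.026 (array([120.7,  40.4, 146.4]), array([-0.05,  0.02, -0.02]))
[ 0.50249769 -0.00065581  0.17242986]
```

Request:
drive_tool(motion=[60,20,0,0,0,0,55,121,40,0,0,0,0,55,121,40,20,0,0,0,55,121,40,70,0,0,0,55,121,40,115,0,0,0,55,121,40,120,0,0,0,55,121,40,120,0,0,0,55])

```text
t: 8.5
tcp_pos: [0.5244, 0.1247, 0.052]
tool_rot: [0.654, 0.756, -0.001, -0.001]
force: [-0.5, -0.4, 0.1]
finger_gap: 0.648
```

```bash
python3 - <<'E'
from h import *
from station import manip
s=manip.snapshot("wrist");pickle.dump(s,open("w9.pkl","wb"))
cv2.imwrite("pics/w9.png",s["color"][:,:,::-1])
st=manip.sense();print(st["t"],st["tcp_pos"],tooly(st),st["force"],abs(st["qd"]).max(),mv(st,[.525,.1245,.023],8.3))
E
```

```text
8.55 [0.5251916  0.12472687 0.05296147] 8.267221558635107 [-0.09588113  0.32182685  1.01906679] 0.026487456216559905 (array([-0.2, -0.2, 30. ]), array([ 0.01,  0.02, -0.03]))
```

View pics/w9.png

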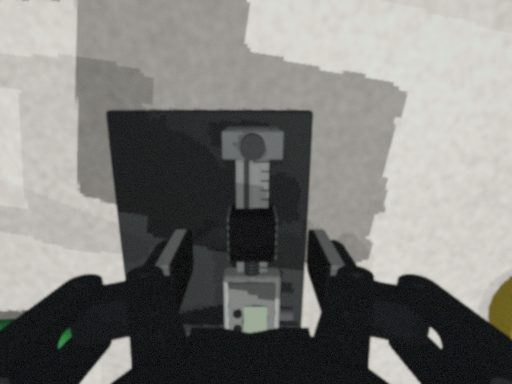

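Request:
drive_tool(motion=[0,1,15,0,0,0,55,0,1,26,0,0,0,55,0,1,30,0,0,0,55,0,1,30,0,0,0,40,0,1,30,0,0,0,20,0,1,30,0,0,0,18,0,1,30,0,0,0,18,0,1,30,0,0,0,18], force=40)

```text
t: 9.55
tcp_pos: [0.5254, 0.1248, 0.0232]
tool_rot: [0.654, 0.756, -0.001, -0.0]
force: [-3.4, -1.1, 5.2]
finger_gap: 0.273
```

```bash
python3 - <<'E'
from h import *
from station import manip
s=manip.snapshot("wrist");cv2.imwrite("pics/w10.png",s["color"][:,:,::-1])
st=manip.sense();print(st["t"],st["tcp_pos"],tooly(st),st["force"],st["finger_gap"]*85.4)
E
```

```text
9.6 [0.52545298 0.12481123 0.02318273] 8.273833423564401 [-4.16867966 -1.68356431  4.45204152] 23.66346754787185
```

View pics/w10.png

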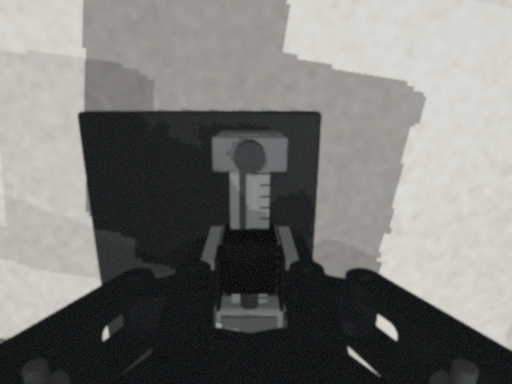

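Request:
drive_tool(motion=[-2,-0.4,0,0,0,0,18,-5,-0.4,0,0,0,0,18,-8,-0.4,0,0,0,0,18,-11,-0.4,0,0,0,0,18,-14,-0.4,0,0,0,0,18,-17,-0.4,0,0,0,0,18,-19,-0.4,0,0,0,0,18,-20,-0.4,0,0,0,0,18])

```text
t: 10.6
tcp_pos: [0.5282, 0.1048, 0.0232]
tool_rot: [0.654, 0.756, -0.0, -0.0]
force: [-1.1, 0.9, 3.4]
finger_gap: 0.268
```

```bash
python3 - <<'E'
from h import *
from station import manip
s=manip.snapshot("top");crop(s,170,150,300,235,6,"pics/t11.png")
st=manip.sense();print(st["t"],st["tcp_pos"],tooly(st),st["force"],st["finger_gap"]*85.4)
s=manip.snapshot("scene");crop(s,210,130,310,240,5,"pics/s11.png")
E
```

```text
10.65 [0.52824863 0.10474388 0.0232479 ] 8.266619550107343 [-1.58972463 -0.46060748  3.85820118] 23.465251343379713
```

View pics/s11.png

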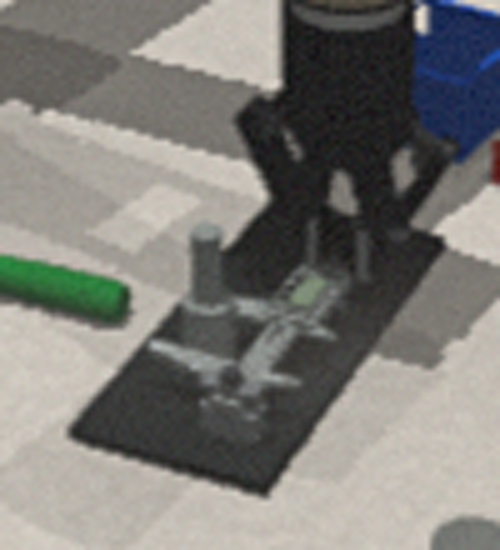

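View pics/t11.png

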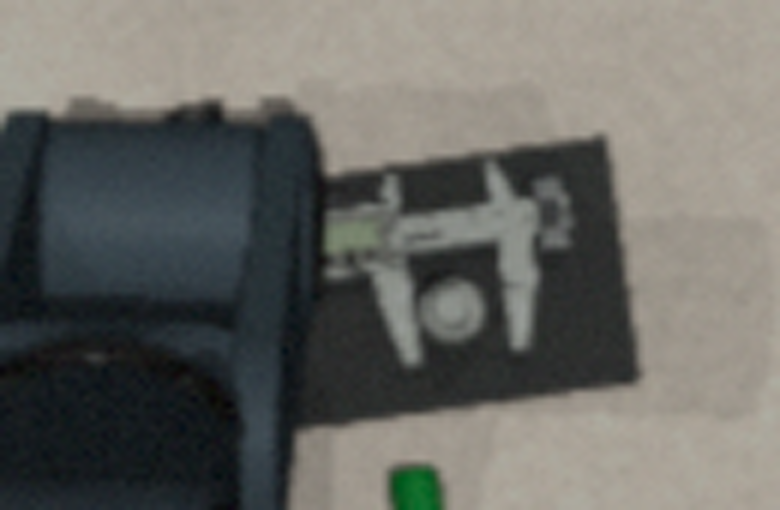

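Request:
drive_tool(motion=[-1,0,0,0,0,0,18,-2,0,0,0,0,0,18,-3,0,0,0,0,0,18,-4,0,0,0,0,0,18,-5,0,0,0,0,0,18,-6,0,0,0,0,0,18,-7,0,0,0,0,0,18,-8,0,0,0,0,0,18])

```text
t: 11.7
tcp_pos: [0.5293, 0.097, 0.0233]
tool_rot: [0.654, 0.756, -0.0, -0.0]
force: [-1.0, 5.3, 3.6]
finger_gap: 0.271
```

Request:
drive_tool(motion=[-1,0,0,0,0,0,18,-2,0,0,0,0,0,18,-3,0,0,0,0,0,18,-4,0,0,0,0,0,18])

```text
t: 12.2
tcp_pos: [0.5299, 0.093, 0.0232]
tool_rot: [0.654, 0.756, -0.0, -0.0]
force: [-0.7, 4.1, 2.7]
finger_gap: 0.273
```

Request:
drive_tool(motion=[-1,0,0,0,0,0,18,-2,0,0,0,0,0,18,-2,0,0,0,0,0,18])

```text
t: 12.58
tcp_pos: [0.5302, 0.0909, 0.0233]
tool_rot: [0.654, 0.756, -0.0, -0.0]
force: [-0.7, 4.0, 5.0]
finger_gap: 0.27
```

```bash
python3 - <<'E'
from h import *
from station import manip
st=manip.sense();print(st["t"],st["tcp_pos"],tooly(st),st["force"],st["finger_gap"]*85.4)
s=manip.snapshot("top");crop(s,170,150,300,235,6,"pics/t12.png")
E
```

```text
12.575 [0.53020951 0.09089122 0.02325032] 8.257213738077407 [-0.7151977   4.0349632   4.98295052] 23.01809371807668
```

View pics/t12.png

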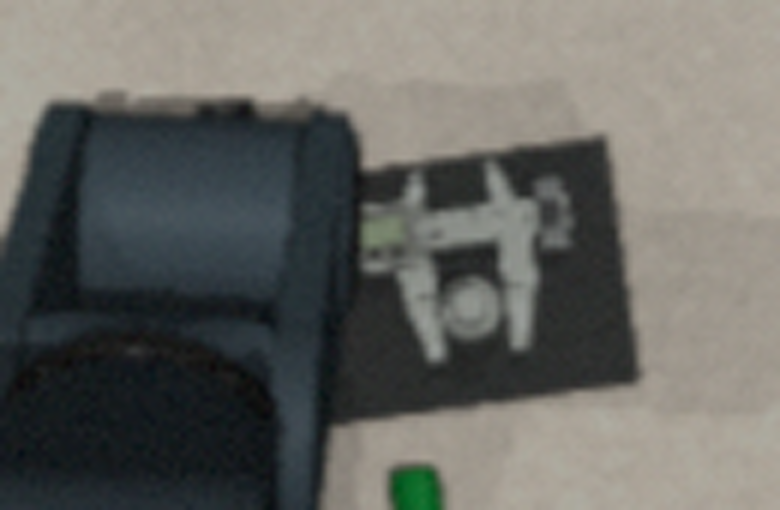

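Request:
drive_tool(motion=[-0.7,0,0,0,0,0,18,-1.4,0,0,0,0,0,18,-2,0,0,0,0,0,18,-2,0,0,0,0,0,18])

```text
t: 13.12
tcp_pos: [0.5305, 0.0889, 0.0232]
tool_rot: [0.654, 0.756, -0.0, -0.0]
force: [-1.6, 3.1, 4.0]
finger_gap: 0.274
```

Request:
drive_tool(motion=[-0.7,0,0,0,0,0,18,-1.4,0,0,0,0,0,18,-2,0,0,0,0,0,18,-2,0,0,0,0,0,18])

```text
t: 13.62
tcp_pos: [0.5308, 0.0872, 0.0232]
tool_rot: [0.654, 0.756, -0.0, -0.0]
force: [-1.7, 5.7, 4.6]
finger_gap: 0.273
```

```bash
python3 - <<'E'
from h import *
from station import manip
st=manip.sense();print(st["t"],st["tcp_pos"],tooly(st),st["force"],st["finger_gap"]*85.4)
s=manip.snapshot("top");crop(s,170,150,300,235,6,"pics/t13.png")
E
```

```text
13.625 [0.53075048 0.08715048 0.02323561] 8.246567974297529 [-1.73148777  5.65715926  4.5801954 ] 23.32928920455758
```

View pics/t13.png

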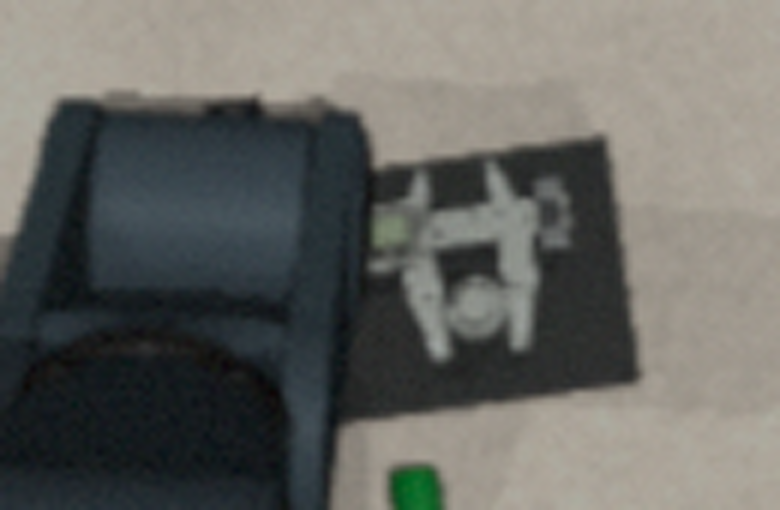

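Request:
drive_tool(motion=[-0.8,0,0,0,0,0,18,-1.6,0,0,0,0,0,18,-2.3,0,0,0,0,0,18,-2.3,0,0,0,0,0,18])

```text
t: 14.18
tcp_pos: [0.531, 0.0856, 0.0233]
tool_rot: [0.655, 0.756, 0.0, -0.001]
force: [-1.5, 7.0, 3.5]
finger_gap: 0.274
```

Request:
drive_tool(motion=[-0.6,0,0,0,0,0,18,-1.2,0,0,0,0,0,18,-1.2,0,0,0,0,0,18])

```text
t: 14.55
tcp_pos: [0.531, 0.0852, 0.0233]
tool_rot: [0.655, 0.756, 0.0, -0.001]
force: [0.0, 7.5, 4.6]
finger_gap: 0.27
```

```bash
python3 - <<'E'
from h import *
from station import manip
st=manip.sense();print(st["t"],st["tcp_pos"],tooly(st),st["force"],st["finger_gap"]*85.4)
d={}
for n in("top","scene","wrist"): d[n]=manip.snapshot(n)
pickle.dump(d,open("s14.pkl","wb"))
crop(d["top"],225,160,275,220,12,"pics/t14.png");crop(d["scene"],210,130,310,240,5,"pics/s14.png")
cv2.imwrite("pics/w14.png",d["wrist"]["color"][:,:,::-1])
E
```

```text
14.55 [0.53103803 0.0851734  0.02327912] 8.220336691734271 [0.0466325  7.48919911 4.58993343] 23.097366422930673
```

View pics/t14.png

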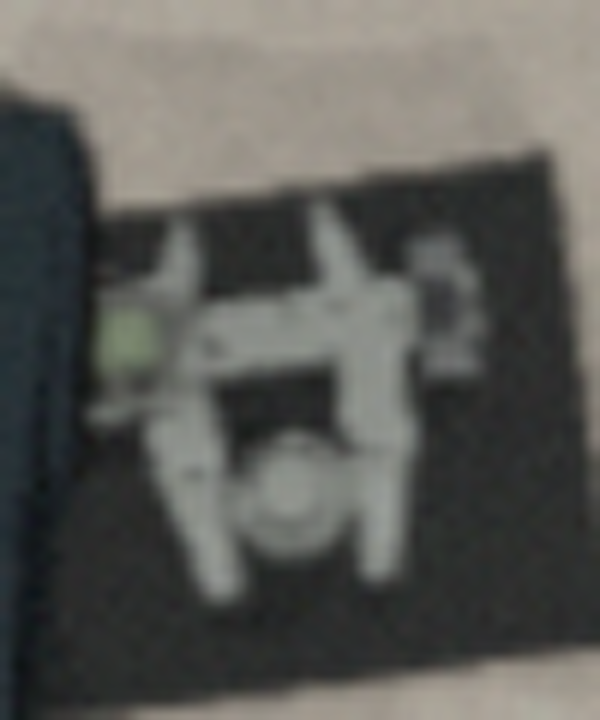

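View pics/s14.png

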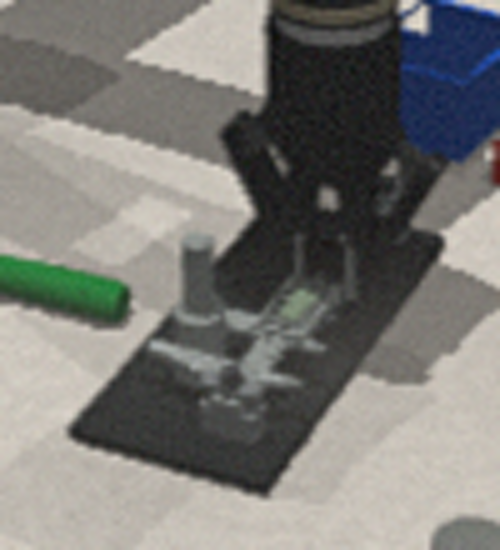

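View pics/w14.png

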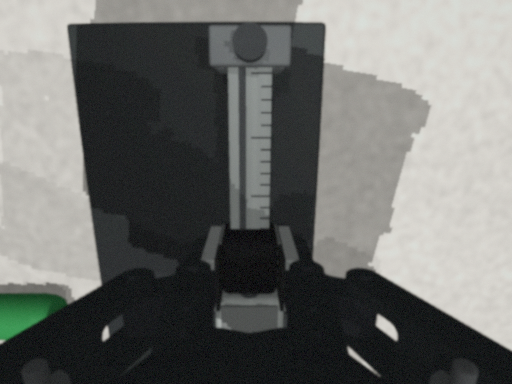

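Request:
drive_tool(motion=[-0.8,0,0,0,0,0,18,-1.6,0,0,0,0,0,18,-2.4,0,0,0,0,0,18,-2.8,0,0,0,0,0,18,-2.8,0,0,0,0,0,18,-2.8,0,0,0,0,0,18,-2.8,0,0,0,0,0,18,-2.8,0,0,0,0,0,18])

```text
t: 15.7
tcp_pos: [0.5313, 0.0836, 0.0233]
tool_rot: [0.655, 0.756, 0.001, -0.001]
force: [-1.3, 9.9, 3.9]
finger_gap: 0.274
```

Request:
drive_tool(motion=[-0.5,0,0,0,0,0,18,-0.5,0,0,0,0,0,18,-0.5,0,0,0,0,0,18,-0.5,0,0,0,0,0,18,-0.5,0,0,0,0,0,18,-0.5,0,0,0,0,0,18,-0.5,0,0,0,0,0,18,-0.5,0,0,0,0,0,18])

```text
t: 16.7
tcp_pos: [0.5312, 0.0842, 0.0233]
tool_rot: [0.655, 0.756, 0.001, -0.002]
force: [-2.1, 9.0, 3.1]
finger_gap: 0.273
```

```bash
python3 - <<'E'
from h import *
from station import manip
st=manip.sense();print(st["t"],st["tcp_pos"],tooly(st),st["force"],st["finger_gap"]*85.4)
d={}
for n in("top","scene"): d[n]=manip.snapshot(n)
pickle.dump(d,open("s15.pkl","wb"))
t=d["top"]
crop(t,225,160,275,220,12,"pics/t15.png")
# face-to-face gap at jaw top edge z=37, between beam and shaft row (crop px)
A=lambda u,v:(225+u/12,160+v/12)
C=np.radians(8.3);R=np.array([[np.cos(C),-np.sin(C)],[np.sin(C),np.cos(C)]])
P=onz(t,[A(218,420),A(345,420)],.037);print("gap near beam",((P[1]-P[0])[:2]@R*1000).round(1))
# shaft at shoulder z=55: width
P=onz(t,[A(230,500),A(362,490)],.055);print("journal",((P[1]-P[0])[:2]@R*1000).round(1))
E
```

```text
16.7 [0.53117271 0.08418455 0.02329369] 8.203670251858057 [-2.07220525  9.04411346  3.08882501] 23.343991636972365
gap near beam [ -4.3 -29.7]
journal [ -2.1 -30.8]
```

View pics/t15.png

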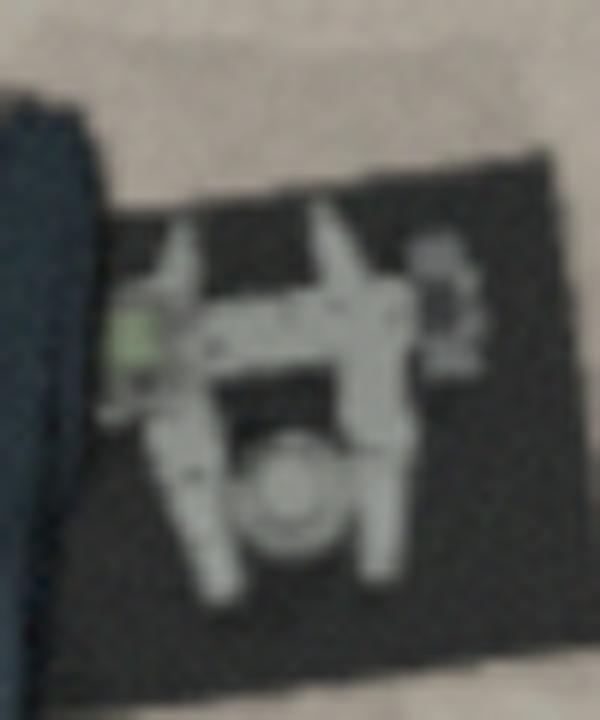

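Request:
drive_tool(motion=[2,0,0,0,0,0,18,5,0,0,0,0,0,18,9,0,0,0,0,0,18,14,0,0,0,0,0,18,20,0,0,0,0,0,18,26,0,0,0,0,0,18,31,0,0,0,0,0,18,34,0,0,0,0,0,18])

```text
t: 17.8
tcp_pos: [0.5263, 0.1183, 0.0234]
tool_rot: [0.655, 0.756, 0.001, -0.002]
force: [-0.5, -1.6, 0.5]
finger_gap: 0.27
```

Request:
drive_tool(motion=[0,0,0,0,0,0,18,0,0,0,0,0,0,35,0,0,0,0,0,0,55,0,0,0,0,0,0,55,0,0,-20,0,0,0,55,0,0,-70,0,0,0,55,0,0,-120,0,0,0,55,-50,-10,-150,0,0,0,55])

```text
t: 18.8
tcp_pos: [0.525, 0.0683, 0.1758]
tool_rot: [0.653, 0.758, 0.003, 0.0]
force: [0.9, -0.4, -1.0]
finger_gap: 0.644
```

```bash
python3 - <<'E'
from h import *
from station import manip
st=manip.sense();print(st["t"],st["tcp_pos"],tooly(st),st["force"],st["finger_gap"]*85.4)
d={}
for n in("top","scene","wrist"): d[n]=manip.snapshot(n)
pickle.dump(d,open("s16.pkl","wb"))
crop(d["scene"],210,130,310,240,5,"pics/s16.png")
cv2.imwrite("pics/w16.png",d["wrist"]["color"][:,:,::-1])
E
```

```text
18.8 [0.52501292 0.06831448 0.17577226] 8.50843102327721 [ 0.87211066 -0.42107163 -0.96268323] 55.03125955085136
```

View pics/s16.png

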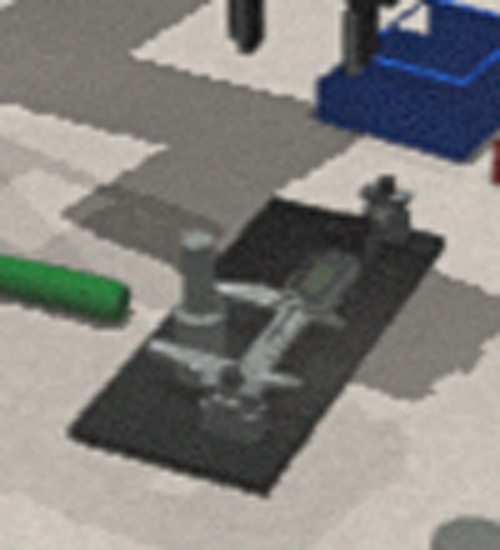

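View pics/w16.png

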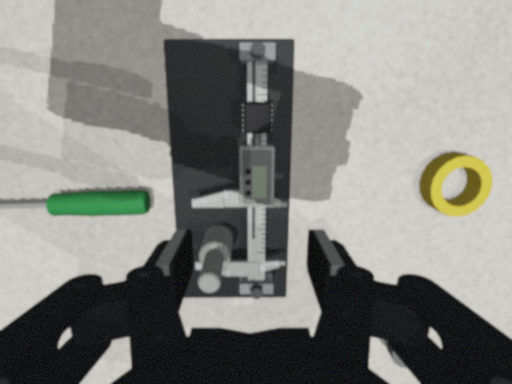

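```bash
python3 - <<'E'
from h import *
from station import manip
st=manip.sense();print(st["tcp_pos"],mv(st,[.5045,-.0105,.172],8.3))
E
```

```text
[0.52497578 0.06504772 0.174986  ] (array([-72. , -30.8,   2.6]), array([ 0.23, -0.19, -0.27]))
```

Request:
drive_tool(motion=[-36,-15,2,0.2,-0.2,-0.2,50,-72,-31,3,0.2,-0.2,-0.2,50,-72,-31,3,0.2,-0.2,-0.2,50,-72,-31,3,0.2,-0.2,-0.2,50])

```text
t: 19.45
tcp_pos: [0.5039, -0.0097, 0.1708]
tool_rot: [0.655, 0.756, 0.0, -0.001]
force: [0.4, 0.2, -0.3]
finger_gap: 0.59
```

```bash
python3 - <<'E'
from h import *
from station import manip
manip.snapshot("top")
s=manip.snapshot("wrist");pickle.dump(s,open("w17.pkl","wb"))
crop(s,210,110,330,250,5,"pics/w17.png")
st=manip.sense();print(st["t"],st["tcp_pos"],tooly(st),abs(st["qd"]).max())
E
```

```text
19.55 [ 0.50428694 -0.00936082  0.17116647] 8.295412472026387 0.003896386264141393
```

View pics/w17.png

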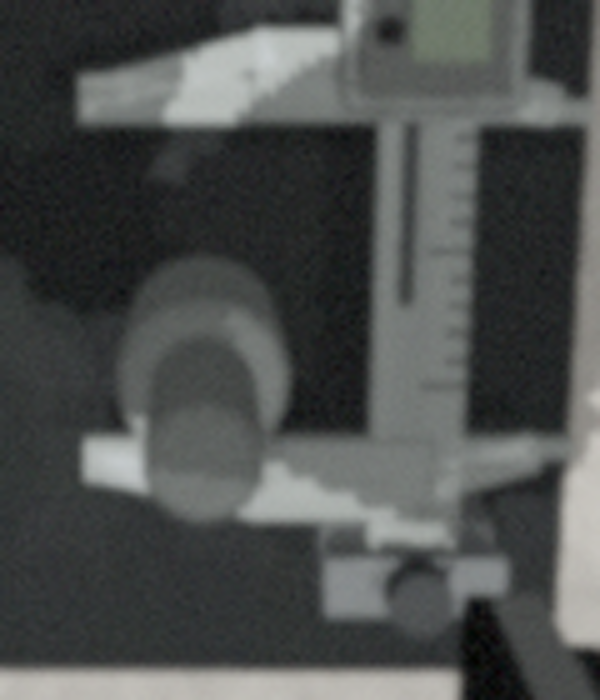

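```bash
python3 - <<'E'
from h import *
from station import manip
s=pickle.load(open("w17.pkl","rb"))
B=lambda u,v:(210+u/5,110+v/5)
C=np.radians(8.3);R=np.array([[np.cos(C),-np.sin(C)],[np.sin(C),np.cos(C)]])
o=np.array([.5048,-.0244])
loc=lambda P:((np.atleast_2d(P)[:,:2]-o)@R*1000).round(1).tolist()
print("mov",loc(onz(s,[B(80,126),B(340,126)],.037)))
print("fix z37",loc(onz(s,[B(85,437),B(550,437)],.037)))
T=onz(s,[B(205,466)],.1);print("shaft top",T,loc(T),"base-back",loc(onz(s,[B(203,256)],.010)))
print("shoulder L/R",loc(onz(s,[B(117,365),B(291,365)],.055)))
st=manip.sense()
C0=np.array([.5048,-.0244])+R@np.array([1.9,14])/1000;print(C0,mv(st,[T[0,0],T[0,1],.0625],8.3))
E
```

```text
mov [[-19.2, 55.1], [26.2, 55.0]]
fix z37 [[-19.5, -1.6], [66.1, -1.7]]
shaft top [[ 0.50525135 -0.01117324  0.1       ]] [[2.4, 13.0]] base-back [[2.3, 27.2]]
shoulder L/R [[-12.4, 16.6], [17.1, 16.6]]
[ 0.50465911 -0.01027236] (array([ -2. ,   0.7, 108.7]), array([-0.01, -0.03, -0.  ]))
```

Request:
drive_tool(motion=[-2,0.7,30,0,0,0,50,-2,0.7,70,0,0,0,50,-2,0.7,98,0,0,0,50,-2,0.7,108,0,0,0,50,-2,0.7,108,0,0,0,40,-2,0.7,108,0,0,0,10,-2,0.7,108,0,0,0,10,-2,0.7,108,0,0,0,10], force=50)

```text
t: 20.55
tcp_pos: [0.506, -0.0112, 0.0642]
tool_rot: [0.654, 0.756, 0.001, 0.001]
force: [0.3, 1.1, 4.8]
finger_gap: 0.194
```

Request:
drive_tool(motion=[0,0,-30,0,0,0,10,0,0,-80,0,0,0,10,30,0,-110,0,0,0,10,90,0,-115,0,0,0,10,150,0,-115,0,0,0,10,210,-2,-115,0,0,0,10,265,-4,-115,0,0,0,10,310,-6,-115,0,0,0,10])

```text
t: 21.55
tcp_pos: [0.4539, 0.2964, 0.1789]
tool_rot: [0.654, 0.757, 0.0, 0.001]
force: [0.4, -0.0, -3.1]
finger_gap: 0.196
```

Request:
drive_tool(motion=[30,0,0,0,0,0,10,30,0,0,0,0,0,10,30,0,0,0,0,0,10])

```text
t: 21.92
tcp_pos: [0.4489, 0.3254, 0.1785]
tool_rot: [0.654, 0.757, -0.0, 0.0]
force: [0.2, 0.2, -3.7]
finger_gap: 0.194
```

```bash
python3 - <<'E'
from h import *
from station import manip
d={}
for n in("top","wrist"): d[n]=manip.snapshot(n)
pickle.dump(d,open("s18.pkl","wb"))
cv2.imwrite("pics/w18.png",d["wrist"]["color"][:,:,::-1])
st=manip.sense();print(st["t"],st["tcp_pos"],tooly(st),st["force"],abs(st["qd"]).max(),st["finger_gap"])
E
```

```text
22.025 [0.44947204 0.32490065 0.17867126] 8.270029638581928 [ 0.18894677 -0.25965665 -2.8029753 ] 0.006977570770893887 0.19467971653446312
```

View pics/w18.png

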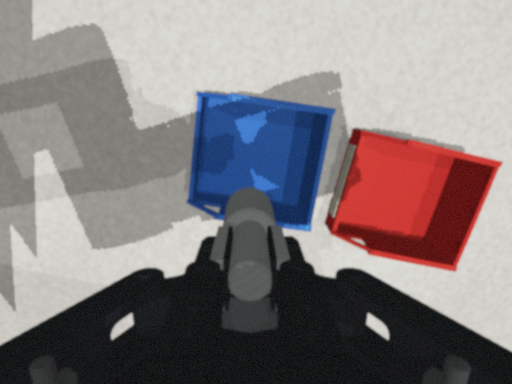

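```bash
python3 - <<'E'
from h import *
s=pickle.load(open("s18.pkl","rb"))["wrist"]
crop(s,180,80,345,240,4,"pics/w18c.png")
P=onz(s,[(334,108),(311,230)],.06);print(P.round(4),np.linalg.norm(P[0]-P[1]))
P=onz(s,[(197,93),(188,203)],.03);print(P.round(4),np.linalg.norm(P[0]-P[1]))
P=onz(s,[(197,93),(188,203)],.06);print(P.round(4),np.linalg.norm(P[0]-P[1]))
E
```

```text
[[0.5075 0.3976 0.06  ]
 [0.5096 0.2908 0.06  ]] 0.10678611890969571
[[0.3918 0.3933 0.03  ]
 [0.3936 0.2898 0.03  ]] 0.10355774112860078
[[0.3968 0.3931 0.06  ]
 [0.3983 0.3003 0.06  ]] 0.09291110619188832
```

View pics/w18c.png

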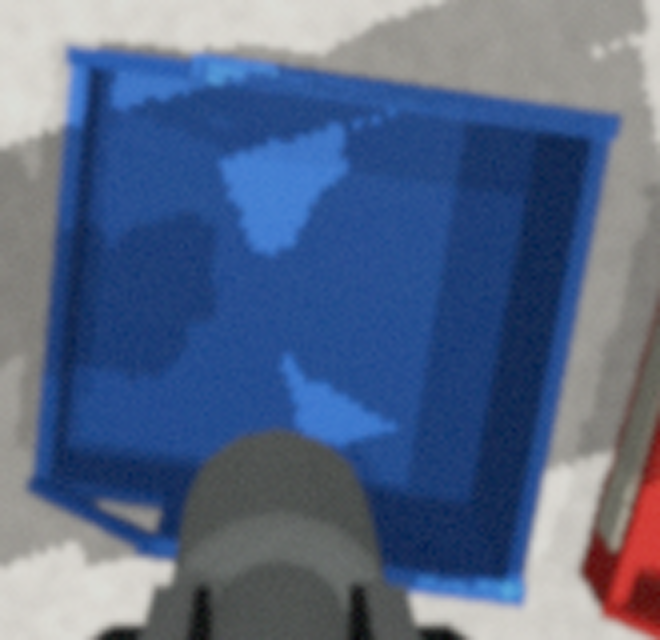

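Request:
drive_tool(motion=[18,2,0,0,0,0,10,18,2,0,0,0,0,10,18,2,30,0,0,0,10,18,2,65,0,0,0,10,18,2,95,0,0,0,10,18,2,111,0,0,0,10,18,2,114,0,0,0,10,18,2,114,0,0,0,10])

```text
t: 23.02
tcp_pos: [0.4496, 0.3432, 0.0653]
tool_rot: [0.654, 0.756, 0.0, 0.001]
force: [-0.3, 0.0, -3.0]
finger_gap: 0.198
```

```bash
python3 - <<'E'
from h import *
from station import manip
d={n:manip.snapshot(n) for n in("scene","wrist")}
crop(d["scene"],250,80,370,190,5,"pics/s19.png");cv2.imwrite("pics/w19.png",d["wrist"]["color"][:,:,::-1])
st=manip.sense();print(st["t"],st["tcp_pos"],tooly(st),st["force"],abs(st["qd"]).max(),st["finger_gap"])
E
```

```text
23.125 [0.44979048 0.34334493 0.06579787] 8.271832449944622 [ 0.01439084  0.46859862 -3.20997789] 0.004460654469468016 0.2001171496568269
```

View pics/s19.png

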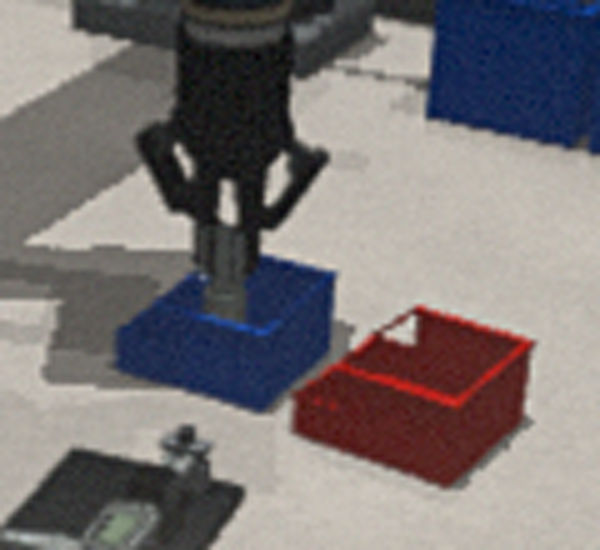

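View pics/w19.png

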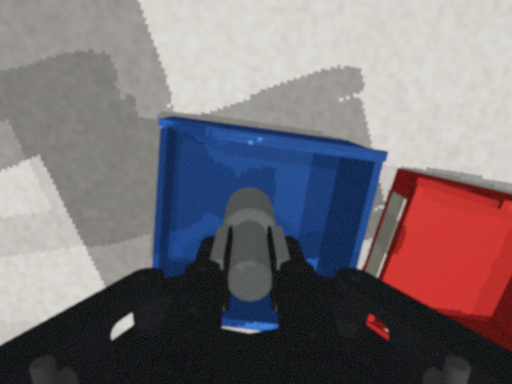

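Inside the bin, clear of all walls. Creep down to contact.

Request:
drive_tool(motion=[0,0,3,0,0,0,10,0,0,5.5,0,0,0,10,0,0,7,0,0,0,10,0,0,7,0,0,0,10])

```text
t: 23.62
tcp_pos: [0.4496, 0.3433, 0.0586]
tool_rot: [0.654, 0.756, 0.001, 0.001]
force: [-0.4, 0.9, -2.9]
finger_gap: 0.198
```

Request:
drive_tool(motion=[0,0,0.6,0,0,0,10,0,0,1.2,0,0,0,10,0,0,1.2,0,0,0,10])

```text
t: 24.0
tcp_pos: [0.4498, 0.3434, 0.0582]
tool_rot: [0.654, 0.756, 0.001, 0.001]
force: [-2.2, -0.4, 5.9]
finger_gap: 0.199
```

Request:
drive_tool(motion=[0,0,-0.3,0,0,0,10,0,0,-0.3,0,0,0,25,0,0,-0.3,0,0,0,42,0,0,-0.3,0,0,0,42,0,0,-25,0,0,0,42,0,0,-80,0,0,0,42,-20,0,-130,0,0,0,42,-40,0,-130,0,0,0,42])

```text
t: 25.0
tcp_pos: [0.458, 0.3046, 0.1924]
tool_rot: [0.654, 0.757, 0.005, 0.003]
force: [1.5, 0.0, -0.2]
finger_gap: 0.494
```

```bash
python3 - <<'E'
from h import *
from station import manip
d={n:manip.snapshot(n) for n in("scene","wrist","top")}
crop(d["scene"],200,80,370,240,4,"pics/s20.png")
for n in("wrist","top"):cv2.imwrite(f"pics/{n}20.png",d[n]["color"][:,:,::-1])
st=manip.sense();print(st["t"],st["tcp_pos"],st["force"],st["finger_gap"])
E
```

```text
25.15 [0.45451212 0.30277604 0.18755172] [-0.311116    0.60528681 -0.31609045] 0.4904558139775593
```

View pics/s20.png

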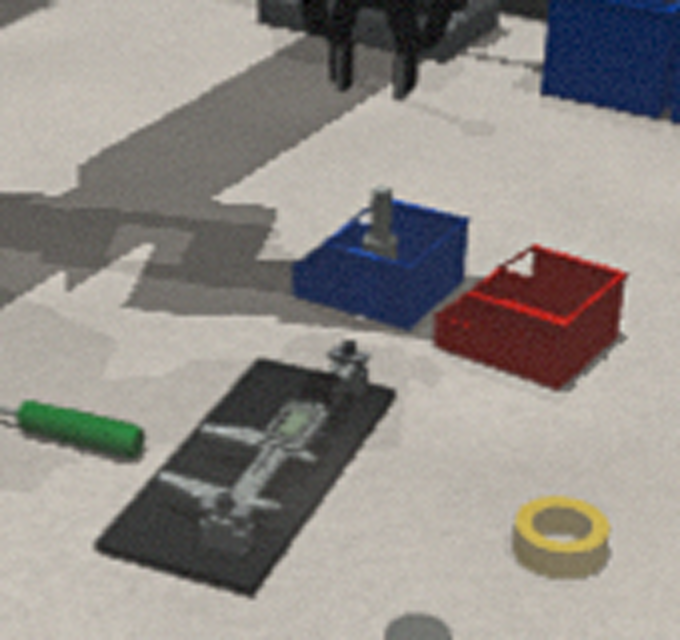

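View pics/wrist20.png

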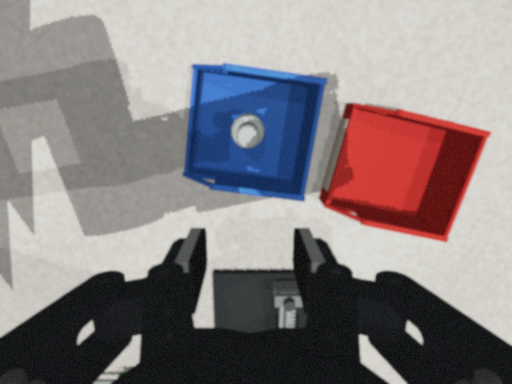

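View pics/top20.png

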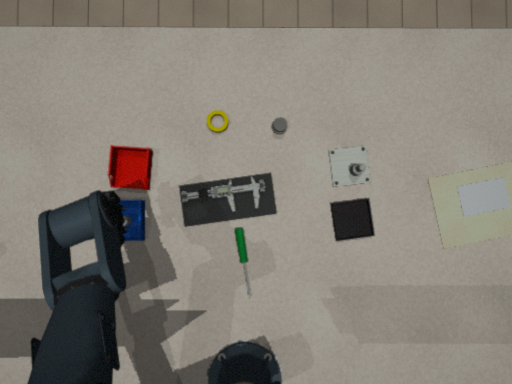

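The shaft stands upright in the middle of the blue bin at wrist pixel (247,131). The jaws are open, the robot is clear, and the other items haven't moved. Handing in.

```bash
python3 -c "
from station import manip
print(manip.sign_off())"
```

```text
the job is handed in; nothing more can be done
None
```

The shaft from the black tray measured 30 mm. It now stands upright in the middle of the blue bin, and the job was handed in at about 25 s.

- **Placing:** I set the shaft on the granite between the open jaws, found the contact by touch, and let go.
- **Reading:** I closed the jaw by its thumb piece until the force rose steadily, then held it for over 1 s at about 9 to 10 N.
    - **Top camera:** it showed a jaw gap of 29.7 mm and a journal about 31 mm wide.
    - **Wrist camera:** it put the journal at 29.5 mm across.
    - **Jaw travel and spring force:** these gave only 27 to 29 mm. That is about 1 to 3 mm under 30, but it still rules out 34 mm.
- **Opening:** I drew the jaw back to about 56.7 mm by the wrist camera, roughly 26 mm clear of the shaft, and left it there.
- **Setting down:** I lowered the shaft onto the bin floor; contact came at the expected height (TCP 58.2 mm), and I released it there.

**Last checks:** the final pictures show the shaft upright in the blue bin, the jaws open and the gripper well clear. The other shaft, jar, tape and screwdriver look unmoved. The two cameras differed by about 1.5 to 2 mm on where the station sits, which did not affect the job.

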